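# Prime the water-bath pump with its jog switch

## Robot

A 6-joint arm with a two-finger parallel gripper is mounted at the origin on a cart in front of the work surface, level with it; the furniture and walls round the work are solid. World frame = base frame: x ahead of the robot, y to its left, z up, the work surface at z = 0. Lengths are in mm, angles in degrees, forces in N, time in s.
With the tool pointing down it reaches from about 300 to 850 mm from the base axis. Payload 4.2 kg.
Tool frame: the origin (TCP) lies at the very end of the fingers, on their centre line; the grasp point (between the pads) lies 19 mm behind it; z points along the fingers, y is the line along which they close (so a half turn about z gives the same grasp; the last joint's range is limited). The gripper opens to 91 mm and grips with 3 to 60 N. Pads are 32 mm wide; open, the fingers measure 118 mm over their backs; the gripper's body (76 mm by 178 mm) begins 60 mm behind the grasp point.
Start: joints at [69.099, 18.312, 89.639, -0, 72.044, -1.146], TCP at [194.358, 541.173, 213.976] pointing down, gripper open.
Joint ranges: [-177.97, 177.97], [-48.28, 115.42], [12.27, 149.76], [-77.06, 257.06], [2.81, 150.46], [-146.56, 146.56]. Speed limits (degrees/s): [147.25, 147.25, 180, 180, 180, 180].

## Interface

Orientations are given as [roll, pitch, yaw] about the fixed x, y, z axes, in that order (R = Rz(yaw) Ry(pitch) Rx(roll)).
In Python, from workcell import env, eyes gives the robot as it stands.
- The arm moves only by the tool send_rows, never from a script. Its argument "targets" is text: rows parted by semicolons, each of 7 numbers parted by spaces: the shift along the tool's x, y, z in m, then the turn, a rotation vector about the tool's x, y, z in degrees, then the opening in per cent of the stroke, from 0 (shut) to 100 (fully open). A call has 1 to 12 rows; each row is the pose to reach, as a shift and turn from the pose commanded when the call began, along the tool's axes at that moment; what a row does not reach only later rows make up. A row lasts 1/12 s, in which the tool goes at most 41.7 mm and 7.16 degrees, less where a joint would pass 70% of its speed; a pose out of reach is approached as far as the arm can. A call with a gripper value outside its range is refused whole. The fingers move at their own pace and stop on an object; "grip_force" is the grip in N (left out, the last holds). Time passes only in rows, so rows that repeat a pose let the fingers close. It gives the time, the measured TCP pose, the force, the opening and the grip force at its end, in the units of the state.
- env.state(): the state, without advancing time (a new reading comes with each control period).
- eyes.grab_frame(name): name is "scene" or "top" or "wrist"; returns a dict with "image" (384x512x3 uint8, blue, green, red), "fovy" (degrees; the focal length in pixels is half the picture's height over the tangent of half this angle, whatever the lens; pixels are square), "cx", "cy" (the principal point, pixels), "eye" and "attitude" of the camera in the world. Camera axes: x right, y up, looking along -z (the intrinsics and any distortion apply to the point x, -y, -z); pixel columns grow to the right and rows downward; lengths in mm; the calibration is good to about 2 mm. The wrist camera is an equidistant fisheye: a pixel r from the principal point sees the ray r / f radians off the axis. A picture is of the moment at which its call begins. There is no depth.
- env.job_done(): hands the job in; it is judged then, once.
The state is a dict: "time_s": time; "qpos": joint angles; "qvel": joint speeds; "effort": joint torques, N m; "ee_pos": TCP position; "ee_rot": TCP orientation; "force": force on the tool from outside, world axes, zero at the start; "torque": the same for the moment, N m; "gripper_width": finger opening in mm; "gripper_force": force on a finger pad.
Only numpy, scipy, OpenCV 4.12 (cv2) and the standard library are available. Lean on these libraries where they do the work, as an engineer would, in place of code of your own. Each camera call takes 0.05 s, during which the arm holds its last target. There are 200 camera calls.

## Task

Prime the water-bath pump: on the switch box with the blue paddle, push the paddle well over towards the green disc, hold it there for about one second, then let it spring back upright. Never push it towards the red bar, and leave the orange paddle of the other box alone.

Things in the scene. Friction and masses are not known exactly. Their poses are not given: they have to be found in the camera images.
- blue_pod: White box fixed to the bench, 80 (x) x 110 (y) x 45 mm high, with an upright blue paddle. Origin: centre of its underside; z up. On its top: green disc at y +34 mm, red bar at y -34 mm. Paddle hinges about the x axis at (0, 0, 45 mm); its blade, 26 (x) x 12 (y) mm, spans z 65 to 107 mm. This is the box to operate. Boxes may swap places and be turned up to 75 degrees.
- blue_paddle (a joint): lean of the blue paddle (rad): 0 upright, positive towards the green disc (+y of its box), negative towards the red bar; stops at +-0.5; switched on above 0.3. A spring centres it (0.4 Nm/rad: about 5 N, 40 mm above the hinge, holds it at the stop) and brings it upright in under 0.5 s when let go.
- orange_pod: White box fixed to the bench, 80 (x) x 110 (y) x 45 mm high, with an upright orange paddle. Origin: centre of its underside; z up. On its top: green disc at y +34 mm, red bar at y -34 mm. Paddle hinges about the x axis at (0, 0, 45 mm); its blade, 26 (x) x 12 (y) mm, spans z 65 to 107 mm. A bystander, at least 0.2 m from the other box, centre to centre.
- orange_paddle (a joint): lean of the orange paddle (rad): 0 upright, same signs, stops and spring as the blue one. To be left upright.
Things that resemble listed ones, but are neither listed nor needed, are in the scene too. Leave any turquoise look-alike of the blue_pod alone.

How it is judged (in metres and radians):
On the way:
1. the blue paddle is held over towards the green disc (more than 0.3 rad) for at least 0.6 s (value of joint blue_paddle above 0.3 rad), for 0.6 s.
At the end, for the whole second after the job is handed in: After the hold, the blue paddle has been let go and stands upright again (within 0.08 rad), and so does the orange paddle (value of joint blue_paddle between -0.08 and 0.08 rad and value of joint orange_paddle between -0.08 and 0.08 rad); the robot touches nothing.
It fails at once if the blue paddle is pushed towards the red bar (more than 0.2 rad) (value of joint blue_paddle below -0.2 rad).
It fails at once if the orange paddle is worked (leans more than 0.2 rad either way) (value of joint orange_paddle above 0.2 rad or value of joint orange_paddle below -0.2 rad).
It also fails if it takes over 32 s, if anything falls off the work surface, if the arm or the gripper's body presses on something with over 40 N, if the wrist force passes 120 N, or if a joint passes its speed limit or range.

## Working session

There is one attempt and no reset: what is moved stays moved. The work goes in short steps, Python scripts to look and compute and a tool call to move; the robot and the scene stay as the last step left them, time stands still between calls to the robot, and variables do not carry over. Pictures are saved under pics/ and viewed, at most 10 in all, crops included, and the job is handed in when it is done.

Besides the shell and the picture viewer there is one more tool, called after "Emit:" in YAML: its name, and indented under it one key for each argument. send_rows: Moves the arm, as the interface text tells. Its arguments: {"type":"object","properties":{"targets":{"type":"string"},"grip_force":{"type":"number"}},"required":["targets"]}

```bash
mkdir -p pics; ls; python3 - <<'E'
from workcell import env, eyes
import cv2
print(env.state())
for n in ("scene","top"):
    f=eyes.grab_frame(n); cv2.imwrite(f"pics/{n}0.png",f["image"])
    print({k:v for k,v in f.items() if k!="image"})
E
```

```text
pics
{'time_s': 0.0, 'qpos': array([ 6.90986429e+01,  1.83517834e+01,  8.97068071e+01, -2.18415896e-03,
        7.20443926e+01, -1.14491473e+00]), 'qvel': array([-0.11241482, -0.03247613, -0.05753835,  0.06494047,  0.00751369,
       -0.00931546]), 'effort': array([-9.52630580e-04, -4.12462556e+01, -2.31972277e+01,  7.27437995e-02,
        4.57263901e-02, -1.17679328e-04]), 'ee_pos': array([194.18114845, 540.67444865, 213.11614693]), 'ee_rot': array([-1.79896996e+02,  1.84266758e-05,  1.60244233e+02]), 'force': array([ 0.80598409,  0.00795806, -0.05330329]), 'torque': array([-0.00206859, -0.01814057, -0.02645257]), 'gripper_force': 0.0, 'gripper_width': 91.10267221270517}
{'fovy': 43.666610823474336, 'cx': 257.3775855158575, 'cy': 186.89211772558644, 'eye': array([-175.40910202, -286.6043121 ,  780.99660147]), 'attitude': array([ 51.17241767,   0.45055987, -64.23022899])}
{'fovy': 53.01667468781737, 'cx': 254.7192051174435, 'cy': 187.5322350430394, 'eye': array([526.58213135, 122.81855894, 963.60761194]), 'attitude': array([ 7.44256241e+00, -7.75257651e-02, -9.12154740e+01])}
```

View pics/scene0.png

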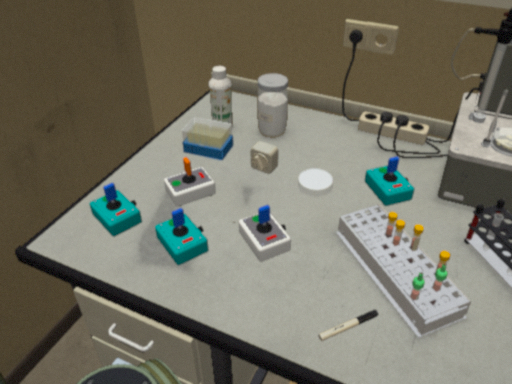

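View pics/top0.png

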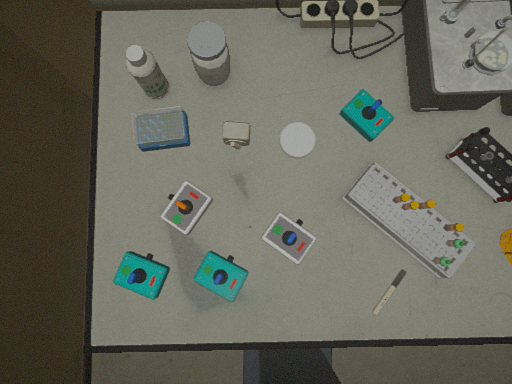

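The white box with the blue paddle is at about (290,238) in the top view, with green at (278,229) and red at (301,248). The orange one is at (186,207). The turquoise boxes are decoys. Next I measure the poses.

```bash
cat > h.py <<'E'
import numpy as np, cv2
from scipy.spatial.transform import Rotation as R
def ray(f,u,v):
    h,w=f["image"].shape[:2]; F=h/2/np.tan(np.radians(f["fovy"]/2))
    d=np.array([(u-f["cx"])/F,-(v-f["cy"])/F,-1.])
    return R.from_euler('xyz',f["attitude"],degrees=True).apply(d)
def onz(f,u,v,z):
    d=ray(f,u,v); e=np.array(f["eye"]); return e+d*(z-e[2])/d[2]
E
python3 - <<'E'
from workcell import env, eyes
from h import *
f=eyes.grab_frame("top"); im=f["image"]
def blobs(c0,r,name):
    u,v=c0; sub=im[v-r:v+r,u-r:u+r]; hsv=cv2.cvtColor(sub,cv2.COLOR_BGR2HSV)
    for n,(lo,hi) in dict(green=((45,90,50),(80,255,255)),red=((170,110,80),(180,255,255)),blue=((105,120,50),(130,255,255))).items():
        m=cv2.inRange(hsv,lo,hi); M=cv2.moments(m,True)
        if M["m00"]: 
            p=(u-r+M["m10"]/M["m00"],v-r+M["m01"]/M["m00"]); print(name,n,M["m00"],np.round(p,1),np.round(onz(f,*p,45 if n!="blue" else 107),1))
blobs((290,238),28,"blue"); blobs((186,207),28,"orange")
for p in ((282,214),(316,239),(298,263),(263,238)): print(onz(f,*p,45).round(1))
for p in ((188,182),(211,200),(186,234),(161,216)): print(onz(f,*p,45).round(1))
for p in ((220,277),(139,276)): print(onz(f,*p,45).round(1))
E=eyes.grab_frame("scene"); cv2.imwrite("pics/c.png",cv2.resize(im[190:300,100:330],None,fx=3,fy=3,interpolation=cv2.INTER_CUBIC))
E
```

```text
blue green 72.0 [277.  229.2] [545.7  68.2  45. ]
blue blue 63.0 [291.  237.7] [525.2  41.7 107. ]
orange green 73.0 [176.8 218.5] [576.  306.1  45. ]
[581.5  55.3  45. ]
[520.7 -23.3  45. ]
[465.8  21.3  45. ]
[525.7 102.   45. ]
[663.4 279.5  45. ]
[618.6 224.4  45. ]
[539.  284.1  45. ]
[582.8 343.7  45. ]
[437.6 204.6  45. ]
[443.9 393.7  45. ]
```

View pics/c.png

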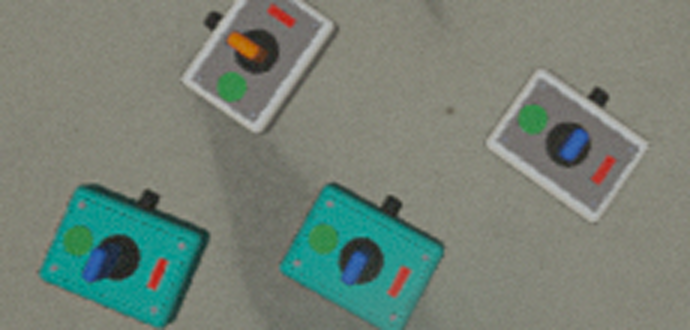

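Blue box centre is about (525, 41), with its green direction (0.604, 0.797). I'll push with closed fingers from the red side, turning the tool y axis along that direction. First I travel at height.

Emit:
send_rows:
  targets: "-0.01 -0.009 0 0 0 0.5 0;-0.03 -0.026 0 0 0 1 0;-0.055 -0.047 0 0 0 2 0;-0.08 -0.069 0 0 0 3 0;-0.105 -0.09 0 0 0 4 0;-0.13 -0.112 0 0 0 5 0;-0.155 -0.133 0 0 0 6 0;-0.18 -0.155 0 0 0 7 0;-0.205 -0.176 0 0 0 8 0;-0.22 -0.189 0 0 0 8.5 0;-0.23 -0.198 0 0 0 8.7 0;-0.234 -0.201 0 0 0 8.7 0"
  grip_force: 10

```text
time_s: 1.2
ee_pos: [347.1, 270.3, 214.0]
ee_rot: [-180.0, 0.0, 151.4]
force: [-0.2, 0.6, -0.4]
gripper_width: 14.0
gripper_force: 0.0
```

Emit:
send_rows:
  targets: "-0.01 -0.006 0 0 0 0.5 0;-0.03 -0.019 0 0 0 1 0;-0.06 -0.037 0 0 0 2 0;-0.09 -0.056 0 0 0 3 0;-0.12 -0.075 0 0 0 4 0;-0.15 -0.093 0 0 0 5 0;-0.18 -0.112 0 0 0 6 0;-0.21 -0.131 0.01 0 0 7 0;-0.235 -0.146 0.02 0 0 8 0;-0.25 -0.155 0.03 0 0 8.5 0;-0.258 -0.16 0.04 0 0 8.7 0;-0.259 -0.161 0.045 0 0 8.7 0"

```text
time_s: 2.2
ee_pos: [497.5, 7.0, 167.5]
ee_rot: [-179.9, -0.1, 142.7]
force: [-0.4, 0.8, 0.5]
gripper_width: 0.8
gripper_force: 0.0
```

```bash
python3 - <<'E'
from workcell import env, eyes
import cv2
s=env.state(); print(s["ee_pos"],s["ee_rot"],s["gripper_width"])
a=eyes.grab_frame("wrist")["image"];b=eyes.grab_frame("scene")["image"]
cv2.imwrite("pics/w1.png",cv2.resize(a,(400,300)));b=b[150:310,150:350]
cv2.imwrite("pics/m1.png",cv2.hconcat([cv2.resize(a,(400,320)),cv2.resize(b,(400,320))]))
E
```

```text
[497.47245106   6.99379395 167.48742443] [-1.79936650e+02 -8.99661138e-02  1.42748895e+02] 0.7661173422147693
```

View pics/m1.png

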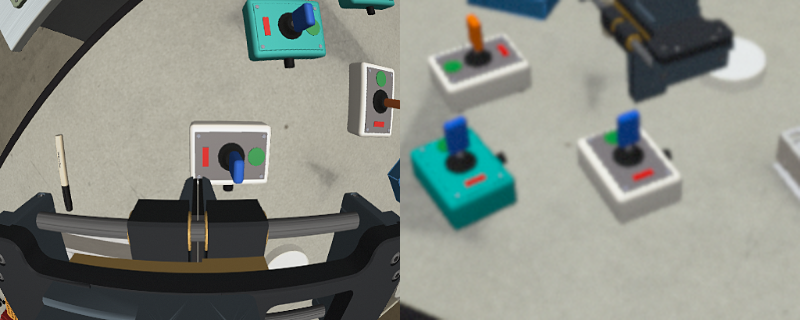

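The wrist view shows the fingertips on the red side of the blue paddle, aligned with the box. I'll cross-check the box centre with the wrist camera.

```bash
python3 - <<'E'
from workcell import env, eyes
from h import *
f=eyes.grab_frame("wrist"); im=f["image"]; hsv=cv2.cvtColor(im,cv2.COLOR_BGR2HSV)
F=192/np.tan(np.radians(f["fovy"]/2))
Rm=R.from_euler('xyz',f["attitude"],degrees=True)
def wz(u,v,z):
    x,y=u-f["cx"],v-f["cy"]; r=np.hypot(x,y); t=r/F
    d=Rm.apply([np.sin(t)*x/r,-np.sin(t)*y/r,-np.cos(t)]); e=np.array(f["eye"]); return e+d*(z-e[2])/d[2]
box=np.zeros(im.shape[:2],np.uint8); box[150:222,245:345]=255
P=[]
for lo,hi in (((45,90,50),(80,255,255)),((0,150,100),(4,255,255))):
    m=cv2.inRange(hsv,lo,hi)|(cv2.inRange(hsv,(172,150,100),(180,255,255)) if lo[0]==0 else 0)
    M=cv2.moments(m&box,True); p=(M["m10"]/M["m00"],M["m01"]/M["m00"]); P.append(wz(*p,45)); print(M["m00"],p,P[-1])
d=P[0]-P[1]; print((P[0]+P[1])/2,np.linalg.norm(d),d/np.linalg.norm(d))
E
```

```text
366.0 (327.12841530054646, 189.41256830601094) [544.85149588  69.43933718  45.        ]
154.0 (262.0, 189.5) [503.85814174  14.90790097  45.        ]
[524.35481881  42.17361907  45.        ] 68.22120358004366 [0.60088876 0.79933266 0.        ]
```

Centre confirmed at (524.5, 41.8), and the TCP is 44 mm short of it along the push line. I descend to z≈80.

Emit:
send_rows:
  targets: "0 0 0.01 0 0 0 0;0 0 0.025 0 0 0 0;0 0 0.04 0 0 0 0;0 0 0.055 0 0 0 0;0 0 0.07 0 0 0 0;0 0 0.08 0 0 0 0;0 0 0.086 0 0 0 0;0 0 0.087 0 0 0 0;0 0 0.087 0 0 0 0"

```text
time_s: 3.1
ee_pos: [497.7, 8.3, 82.0]
ee_rot: [180.0, 0.0, 142.9]
force: [-0.1, -0.6, 0.4]
gripper_width: 0.4
gripper_force: 0.0
```

Emit:
send_rows:
  targets: "0 0.006 0 0 0 0 0;0 0.012 0 0 0 0 0;0 0.018 0 0 0 0 0;0 0.022 0 0 0 0 0;0 0.025 0 0 0 0 0;0 0.028 0 0 0 0 0;0 0.031 0 0 0 0 0;0 0.034 0 0 0 0 0;0 0.037 0 0 0 0 0;0 0.039 0 0 0 0 0;0 0.04 0 0 0 0 0;0 0.04 0 0 0 0 0"

```text
time_s: 4.1
ee_pos: [521.5, 39.7, 81.6]
ee_rot: [-180.0, -0.0, 142.9]
force: [-1.6, -2.2, -1.3]
gripper_width: 0.4
gripper_force: 1.2
```

```bash
python3 - <<'E'
from workcell import env, eyes
import cv2
s=env.state(); print(s["ee_pos"],s["force"])
a=eyes.grab_frame("wrist")["image"];b=eyes.grab_frame("scene")["image"]
b=b[170:290,190:340]
cv2.imwrite("pics/m2.png",cv2.hconcat([cv2.resize(a,(400,320)),cv2.resize(b,(400,320))]))
E
```

```text
[521.53057697  39.66271145  81.63771145] [-1.64758845 -2.24417437 -1.25130506]
```

View pics/m2.png

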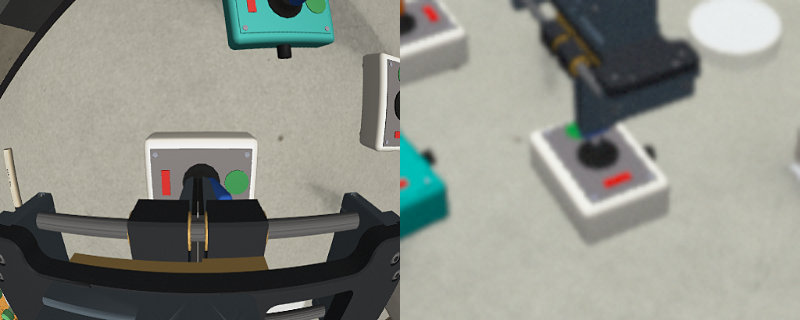

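The paddle is leaning towards the green disc, but 2.8 N suggests only about 0.26 rad because the fingers are thinner than I assumed. I push 6 mm more and hold.

Emit:
send_rows:
  targets: "0 0.002 0 0 0 0 0;0 0.004 0 0 0 0 0;0 0.006 0 0 0 0 0;0 0.006 0 0 0 0 0;0 0.006 0 0 0 0 0;0 0.006 0 0 0 0 0"

```text
time_s: 4.7
ee_pos: [525.0, 44.6, 81.8]
ee_rot: [-180.0, -0.0, 142.8]
force: [-2.4, -3.2, -0.7]
gripper_width: 0.5
gripper_force: 1.7
```

Emit:
send_rows:
  targets: "0 0.002 0 0 0 0 0;0 0.003 0 0 0 0 0;0 0.003 0 0 0 0 0;0 0.003 0 0 0 0 0;0 0.003 0 0 0 0 0;0 0.003 0 0 0 0 0;0 0.003 0 0 0 0 0;0 0.003 0 0 0 0 0;0 0.003 0 0 0 0 0;0 0.003 0 0 0 0 0;0 0.003 0 0 0 0 0;0 0.003 0 0 0 0 0"

```text
time_s: 5.7
ee_pos: [527.1, 47.0, 81.9]
ee_rot: [-180.0, -0.0, 142.8]
force: [-3.7, -3.0, 0.3]
gripper_width: 0.3
gripper_force: 2.0
```

```bash
python3 - <<'E'
from workcell import env, eyes
import cv2
s=env.state(); print(s["ee_pos"],s["force"])
a=eyes.grab_frame("wrist")["image"];b=eyes.grab_frame("top")["image"]
b=b[200:280,240:340]
cv2.imwrite("pics/m3.png",cv2.hconcat([cv2.resize(a[130:290,150:350],(400,320)),cv2.resize(b,(400,320))]))
E
```

```text
[527.08213124  47.03361281  81.91362552] [-3.66465503 -3.03737249  0.31062703]
```

View pics/m3.png

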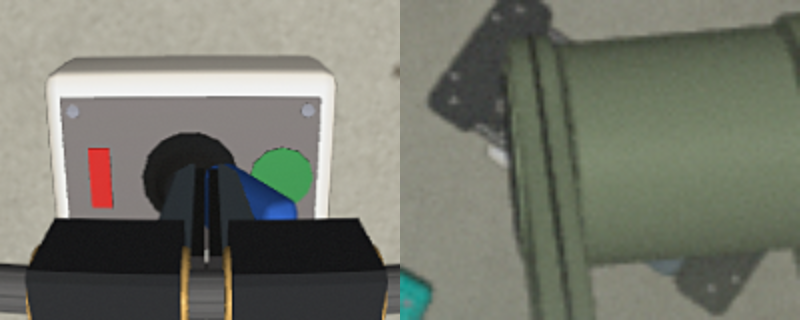

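Force says about 0.43 rad, but the geometry suggests nearer 0.33. I push further in small steps and watch for the stop.

Emit:
send_rows:
  targets: "0 0.001 0 0 0 0 0;0 0.002 0 0 0 0 0;0 0.003 0 0 0 0 0;0 0.003 0 0 0 0 0;0 0.003 0 0 0 0 0;0 0.003 0 0 0 0 0"

```text
time_s: 6.3
ee_pos: [527.8, 47.9, 81.9]
ee_rot: [-179.8, -0.0, 142.9]
force: [-5.6, -7.7, 1.9]
gripper_width: 0.6
gripper_force: 4.9
```

The force jumped to 9.5 N with little movement, so the paddle is at its stop. It has been well over for more than 1 s. Now I release by backing off.

Emit:
send_rows:
  targets: "0 -0.004 0 0 0 0 0;0 -0.01 0 0 0 0 0;0 -0.016 0 0 0 0 0;0 -0.022 0 0 0 0 0;0 -0.028 0 0 0 0 0;0 -0.034 0 0 0 0 0;0 -0.04 0 0 0 0 0;0 -0.046 0 0 0 0 0;0 -0.052 0 0 0 0 0;0 -0.056 0 0 0 0 0;0 -0.056 0 0 0 0 0;0 -0.056 0 0 0 0 0"

```text
time_s: 7.3
ee_pos: [495.3, 4.6, 82.0]
ee_rot: [180.0, 0.0, 142.8]
force: [0.0, 0.1, 0.2]
gripper_width: 0.3
gripper_force: 0.0
```

Emit:
send_rows:
  targets: "0 0 -0.01 0 0 0 0;0 0 -0.03 0 0 0 0;0 0 -0.05 0 0 0 0;0 0 -0.07 0 0 0 0;0 0 -0.09 0 0 0 0;0 0 -0.1 0 0 0 0;0 0 -0.1 0 0 0 0;0 0 -0.1 0 0 0 0;0 0 -0.1 0 0 0 0;0 0 -0.1 0 0 0 0;0 0 -0.1 0 0 0 0;0 0 -0.1 0 0 0 0"

```text
time_s: 8.3
ee_pos: [494.8, 4.8, 181.1]
ee_rot: [-179.9, -0.1, 142.8]
force: [-1.0, 0.1, -0.0]
gripper_width: 0.5
gripper_force: 0.0
```

```bash
python3 - <<'E'
from workcell import env, eyes
import cv2
s=env.state(); print(s["ee_pos"],s["force"],s["qvel"].round(2))
b=eyes.grab_frame("scene")["image"][150:310,150:350]
cv2.imwrite("pics/m4.png",cv2.resize(b,(600,480)))
E
```

```text
[494.80991362   4.77037416 181.0999221 ] [-1.00491655  0.09051009 -0.01352095] [-0.06 -0.21 -0.35  0.    0.11  0.11]
```

View pics/m4.png

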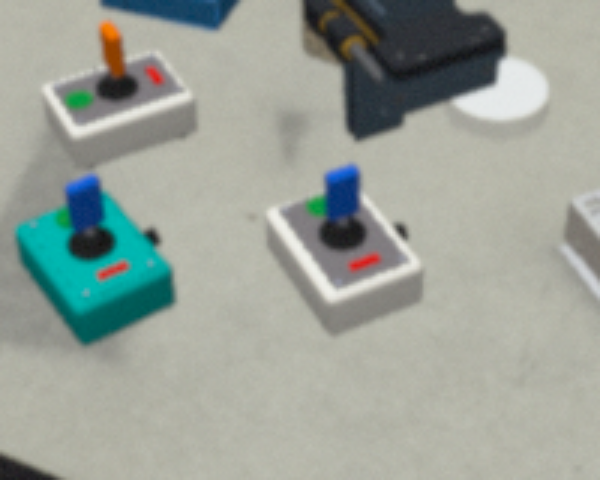

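The blue paddle, at (343,205), is upright again, the orange one is untouched, and the gripper is clear of everything.

```bash
python3 -c "
from workcell import env
print(env.job_done())"
```

```text
the job is handed in; nothing more can be done
None
```

I pushed the blue paddle over to its stop on the green side, held it well over for more than a second and let it spring back upright; the orange paddle was untouched and the job is handed in (no verdict was returned).

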